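# Clear the cores from the coils into the core tray, in order

### The job

The electromagnet lesson is over: lift the four metal cores out of the coils on the board and stand them upright in the wooden core tray, one to a compartment, in the same left-to-right order as they stand in the coils now (seen from the robot's side), so that they still match the class's results table. Set each one down gently: do not drop it or knock any over.

Things in the scene. Friction and masses are not known exactly. Their poses are not given: they have to be found in the camera images.
- core_iron_mid (a point): Centre (on the axis, half-way up) of the dark grey iron core: a loose round bar, 25 mm in diameter, 90 mm long, about 0.35 kg, upright; at every start it is in the red coil. It stands on the coil board inside the coil's bore, its upper 50 mm sticking out, so that this point is 5 mm above the coil's top and 45 mm below the core's top.
- core_copper_mid (a point): Centre (on the axis, half-way up) of the orange-brown copper core: a loose round bar, 25 mm in diameter, 90 mm long, about 0.39 kg, upright; at every start it is in the blue coil. It stands on the coil board inside the coil's bore, its upper 50 mm sticking out, so that this point is 5 mm above the coil's top and 45 mm below the core's top.
- core_brass_mid (a point): Centre (on the axis, half-way up) of the yellow brass core: a loose round bar, 25 mm in diameter, 90 mm long, about 0.37 kg, upright; at every start it is in the green coil. It stands on the coil board inside the coil's bore, its upper 50 mm sticking out, so that this point is 5 mm above the coil's top and 45 mm below the core's top.
- core_aluminium_mid (a point): Centre (on the axis, half-way up) of the light silver aluminium core: a loose round bar, 25 mm in diameter, 90 mm long, about 0.12 kg, upright; at every start it is in the yellow coil. It stands on the coil board inside the coil's bore, its upper 50 mm sticking out, so that this point is 5 mm above the coil's top and 45 mm below the core's top.
- coil_red: Fixed coil with red end plates: a copper winding, 40 mm tall in all, 52 x 52 mm, with an upright open bore 35 mm square that holds the iron core at every start. Origin: centre of its underside, on the bore's axis, on the board's top face; axes as the board's.
- coil_blue: Fixed coil with blue end plates: a copper winding, 40 mm tall in all, 52 x 52 mm, with an upright open bore 35 mm square that holds the copper core at every start. Origin: centre of its underside, on the bore's axis, on the board's top face; axes as the board's.
- coil_green: Fixed coil with green end plates: a copper winding, 40 mm tall in all, 52 x 52 mm, with an upright open bore 35 mm square that holds the brass core at every start. Origin: centre of its underside, on the bore's axis, on the board's top face; axes as the board's.
- coil_yellow: Fixed coil with yellow end plates: a copper winding, 40 mm tall in all, 52 x 52 mm, with an upright open bore 35 mm square that holds the aluminium core at every start. Origin: centre of its underside, on the bore's axis, on the board's top face; axes as the board's.
- coil_board: Fixed plywood board, 110 (x) x 260 (y) x 15 mm, with the coils in a row at x = 0, y = +93, +31, -31, -93 mm, shuffled at every start. Its y points left as seen from the robot's side. Terminals 14 mm high along its -x edge. Origin: centre of its underside; yaw within 0.35 rad. Gaps between the cores are 37 mm: close the fingers across the row (along x).
- core_tray: Fixed light-wood tray, left or right of the board: four compartments, 52 x 52 mm inside, centred at x = 0, y = +87, +29, -29, -87 mm; y points left as seen from the robot's side. Floor 6 mm and wall tops 36 mm above the underside; outside 64 (x) x 238 (y) mm. Origin: centre of its underside; yaw within 0.35 rad. A core standing in it has its centre 51 mm above the origin.

How it is judged:
At the end, for the whole second after the job is handed in: Each of the four cores stands upright (within 0.12 rad) on the floor of its own tray compartment, the leftmost coil's core in the leftmost compartment and so on to the right, anywhere within the compartment's 52 mm square; all released and at rest (((y of coil_red in the frame of coil_board between 0.073 and 0.113 m and y of core_iron_mid in the frame of core_tray between 0.061 and 0.113 m) or (y of coil_red in the frame of coil_board between 0.011 and 0.051 m and y of core_iron_mid in the frame of core_tray between 0.003 and 0.055 m) or (y of coil_red in the frame of coil_board between -0.051 and -0.011 m and y of core_iron_mid in the frame of core_tray between -0.055 and -0.003 m) or (y of coil_red in the frame of coil_board between -0.113 and -0.073 m and y of core_iron_mid in the frame of core_tray between -0.113 and -0.061 m)) and x of core_iron_mid in the frame of core_tray between -0.026 and 0.026 m and z of core_iron_mid in the frame of core_tray between 0.044 and 0.057 m and angle between each of core_iron_mid, core_copper_mid, core_brass_mid, core_aluminium_mid's own z axis and vertical below 0.12 rad and linear speed of each of core_iron, core_copper, core_brass, core_aluminium below 0.02 m/s and angular speed of each of core_iron, core_copper, core_brass, core_aluminium below 0.2 rad/s and ((y of coil_blue in the frame of coil_board between 0.073 and 0.113 m and y of core_copper_mid in the frame of core_tray between 0.061 and 0.113 m) or (y of coil_blue in the frame of coil_board between 0.011 and 0.051 m and y of core_copper_mid in the frame of core_tray between 0.003 and 0.055 m) or (y of coil_blue in the frame of coil_board between -0.051 and -0.011 m and y of core_copper_mid in the frame of core_tray between -0.055 and -0.003 m) or (y of coil_blue in the frame of coil_board between -0.113 and -0.073 m and y of core_copper_mid in the frame of core_tray between -0.113 and -0.061 m)) and x of core_copper_mid in the frame of core_tray between -0.026 and 0.026 m and z of core_copper_mid in the frame of core_tray between 0.044 and 0.057 m and ((y of coil_green in the frame of coil_board between 0.073 and 0.113 m and y of core_brass_mid in the frame of core_tray between 0.061 and 0.113 m) or (y of coil_green in the frame of coil_board between 0.011 and 0.051 m and y of core_brass_mid in the frame of core_tray between 0.003 and 0.055 m) or (y of coil_green in the frame of coil_board between -0.051 and -0.011 m and y of core_brass_mid in the frame of core_tray between -0.055 and -0.003 m) or (y of coil_green in the frame of coil_board between -0.113 and -0.073 m and y of core_brass_mid in the frame of core_tray between -0.113 and -0.061 m)) and x of core_brass_mid in the frame of core_tray between -0.026 and 0.026 m and z of core_brass_mid in the frame of core_tray between 0.044 and 0.057 m and ((y of coil_yellow in the frame of coil_board between 0.073 and 0.113 m and y of core_aluminium_mid in the frame of core_tray between 0.061 and 0.113 m) or (y of coil_yellow in the frame of coil_board between 0.011 and 0.051 m and y of core_aluminium_mid in the frame of core_tray between 0.003 and 0.055 m) or (y of coil_yellow in the frame of coil_board between -0.051 and -0.011 m and y of core_aluminium_mid in the frame of core_tray between -0.055 and -0.003 m) or (y of coil_yellow in the frame of coil_board between -0.113 and -0.073 m and y of core_aluminium_mid in the frame of core_tray between -0.113 and -0.061 m)) and x of core_aluminium_mid in the frame of core_tray between -0.026 and 0.026 m and z of core_aluminium_mid in the frame of core_tray between 0.044 and 0.057 m); the robot touches nothing.
It fails at once if the iron core falls: it moves faster than 0.6 m/s (a drop of about 20 mm) with no finger on it (linear speed of core_iron above 0.6 m/s and contact force between the fingers and core_iron below 0.05 N).
It fails at once if the copper core falls: it moves faster than 0.6 m/s (a drop of about 20 mm) with no finger on it (linear speed of core_copper above 0.6 m/s and contact force between the fingers and core_copper below 0.05 N).
It fails at once if the brass core falls: it moves faster than 0.6 m/s (a drop of about 20 mm) with no finger on it (linear speed of core_brass above 0.6 m/s and contact force between the fingers and core_brass below 0.05 N).
It fails at once if the aluminium core falls: it moves faster than 0.6 m/s (a drop of about 20 mm) with no finger on it (linear speed of core_aluminium above 0.6 m/s and contact force between the fingers and core_aluminium below 0.05 N).
It also fails if it takes over 112 s, if anything falls off the work surface, if the arm or the gripper's body presses on something with over 40 N, if the wrist force passes 120 N, or if a joint passes its speed limit or range.

### The arm

A 6-joint arm with a two-finger parallel gripper is mounted at the origin on the work surface. World frame = base frame: x ahead of the robot, y to its left, z up, the work surface at z = 0. Lengths are in m, angles in rad, forces in N, time in s.
With the tool pointing down it reaches from about 0.35 to 0.975 m from the base axis. Payload 4.9 kg.
Tool frame: the origin (TCP) lies on the centre line of the jaws, within the pads' length; the fingertips stand 14 mm ahead of it and the grasp point (between the pads) lies 5 mm behind it; z points along the fingers, y is the line along which they close (so a half turn about z gives the same grasp; the last joint's range is limited). The gripper opens to 85 mm and grips with 20 to 120 N. Pads are 22 mm wide; open, the fingers measure 114 mm over their backs; the gripper's body (76 mm by 85 mm) begins 54 mm behind the grasp point. The pads swing forward as they close: fully open they stand 13 mm farther back than shut.
Start: joints at [-1.463, 0.053, 1.613, -0, 1.476, -0.119], TCP at [0.141, -0.609, 0.245] pointing down, gripper open.
Joint ranges: [-3.01, 3.01], [-1.01, 2.22], [0.06, 2.58], [-1.02, 4.17], [0.09, 2.62], [-3.14, 3.14]. Speed limits (rad/s): [2.57, 2.57, 3.14, 3.14, 3.14, 3.14].

### API

Orientations are given as a unit quaternion [w, x, y, z].
In Python, from plant import * gives the robot as it stands.
- The arm moves only by the tool send_rows, never from a script. Its argument "steps" is a list of rows, each an object with "translation": the shift along the tool's x, y, z in cm, a list of three; "delta_rot": the turn, a rotation vector about the tool's x, y, z in rad, a list of three; "jaw": the finger opening in cm, from 0 to 8.54. In form: [{"translation": [dx, dy, dz], "delta_rot": [rx, ry, rz], "jaw": jaw}, ...]. A call has exactly 8 rows; each row is the pose to reach, as a shift and turn from the pose commanded when the call began, along the tool's axes at that moment; what a row does not reach only later rows make up. A row lasts 1/10 s, in which the tool goes at most 50 mm and 8.59 degrees, less where a joint would pass 70% of its speed; a pose out of reach is approached as far as the arm can. A call with a gripper value outside its range is refused whole. The fingers move at their own pace and stop on an object; the grip force is fixed at half the most. Time passes only in rows, so rows that repeat a pose let the fingers close, or fill a call up. It gives the time, the measured TCP pose, the force, the opening and the grip force at its end, in the units of the state.
- state(): the state, without advancing time (a new reading comes with each control period).
- grab_frame(name): name is "scene" or "top"; returns a dict with "pixels" (480x640x3 uint8, blue, green, red), "range_z" (480x640 float32, m along the optical axis (not along the pixel's ray), 0 where there is no reading), "fx", "fy", "cx", "cy" (pixels), "rvec" (rotation vector, rad) and "tvec" (3), from world to camera coordinates, as OpenCV has them. Camera axes: x right, y down, z forward; pixel columns grow to the right and rows downward; lengths in m; the calibration is good to about 2 mm. A picture is of the moment at which its call begins.
- job_done(): hands the job in; it is judged then, once.
The state is a dict: "time": time; "joint_pos": joint angles; "joint_vel": joint speeds; "joint_efforts": joint torques, N m; "tool_pos": TCP position; "tool_rot": TCP orientation; "contact_force": force on the tool from outside, world axes, zero at the start; "ft_torque": the same for the moment, N m; "gripper_width": opening from 0.0 (shut) to 1.0 (fully open); "grasp_force": force on a finger pad.
Only numpy, scipy, OpenCV 4.12 (cv2) and the standard library are available. Lean on these libraries where they do the work, as an engineer would, in place of code of your own. Each camera call takes 0.05 s, during which the arm holds its last target. There are 200 camera calls.

## Working session

There is one attempt and no reset: what is moved stays moved. The work goes in short steps, Python scripts to look and compute and a tool call to move; the robot and the scene stay as the last step left them, time stands still between calls to the robot, and variables do not carry over. Pictures are saved under pics/ and viewed, at most 14 in all, crops included, and the job is handed in when it is done.

Besides the shell and the picture viewer there is one more tool, called after "Request:" in YAML: its name, and indented under it one key for each argument. send_rows: Moves the arm, as the interface text tells. Its arguments: {"type":"object","properties":{"steps":{"type":"array","items":{"type":"object","properties":{"translation":{"type":"array","items":{"type":"number"}},"delta_rot":{"type":"array","items":{"type":"number"}},"jaw":{"type":"number"}}}}},"required":["steps"]}

```bash
mkdir -p pics; python3 - <<'E'
from plant import *
import cv2,numpy as np
for n in("top","scene"):
    f=grab_frame(n);cv2.imwrite(f"pics/{n}0.png",f["pixels"]);np.savez(f"{n}0.npz",**f)
    R=cv2.Rodrigues(np.array(f["rvec"]))[0];print(n,f["fx"],-R.T@np.array(f["tvec"]).ravel(),R.round(2).tolist())
s=state();print(s)
E
```

```text
top 486.8885463069652 [0.37089222 0.01022063 0.85816236] [[-0.09, -1.0, 0.01], [-0.97, 0.08, -0.23], [0.23, -0.03, -0.97]]
scene 612.3353450738003 [ 1.16968711 -0.55905644  0.72463286] [[0.64, 0.77, 0.02], [0.48, -0.38, -0.79], [-0.6, 0.52, -0.61]]
{'time': 0.1, 'joint_pos': array([-1.46297500e+00,  5.32975096e-02,  1.61411759e+00, -2.09543221e-05,
        1.47600838e+00, -1.19032897e-01]), 'joint_vel': array([ 2.92965822e-03, -1.08156903e-03, -3.11939654e-03,  4.95760699e-05,
       -2.95301307e-04,  1.02626227e-03]), 'joint_efforts': array([-2.44549719e-04, -3.94901884e+01, -3.71362209e+01, -1.00209220e-04,
        3.95140683e-03,  9.91248726e-06]), 'tool_pos': array([ 0.14048905, -0.60846767,  0.24420516]), 'tool_rot': array([-9.15456057e-04,  9.93573509e-01,  1.13184997e-01, -5.29747849e-06]), 'contact_force': array([-0.64832584, -0.1058924 , -0.11241734]), 'ft_torque': array([-0.03252544,  0.01720615,  0.07983745]), 'grasp_force': 0.0, 'gripper_width': 0.9984417570588535}
```

View pics/top0.png

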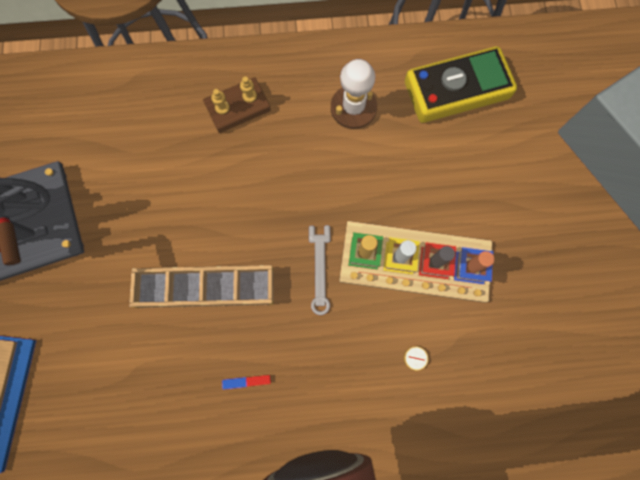

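View pics/scene0.png

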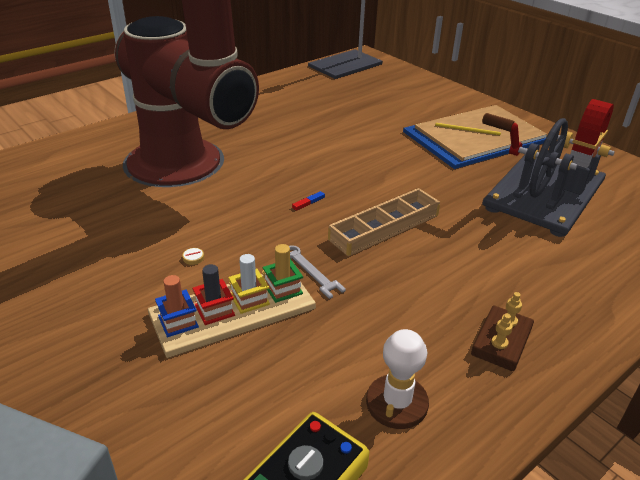

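Top view: coils left to right are green (367,247), yellow (405,253), red (440,258) and blue (477,264). The tray is at about (201,287), left of the board. Next I'll measure from the calibrated depth pixels.

```bash
cat > h.py <<'E'
import cv2,numpy as np
def world(f):
    R=cv2.Rodrigues(np.array(f["rvec"]))[0];t=np.array(f["tvec"]).ravel()
    v,u=np.mgrid[:480,:640];z=f["range_z"]
    P=np.stack([(u-f["cx"])/f["fx"]*z,(v-f["cy"])/f["fy"]*z,z],-1)
    return (P-t)@R
def rect(P):
    r=cv2.minAreaRect((P[:,:2]*1000).astype(np.float32));b=cv2.boxPoints(r)/1000
    e=b[1]-b[0];e2=b[2]-b[1]
    l=e if np.hypot(*e)>np.hypot(*e2) else e2
    if l[1]<0:l=-l
    return np.array(r[0])/1000,np.array(r[1]),np.arctan2(-l[0],l[1])
E
python3 - <<'E'
from h import *
for n in("top","scene"):
    f=dict(np.load(n+"0.npz"));W=world(f);x,y,z=W[...,0],W[...,1],W[...,2]
    ok=(f["range_z"]>0)&(x>.2)&(x<.6)
    t=np.median(z[ok&(y>-.4)&(y<.4)]);print(n,"table z",t)
    boxes={"top":((120,255,290,315),(335,215,505,310)),"scene":((320,185,445,255),(140,235,320,360))}[n]
    for nm,(a,b,c,d),lo,hi in zip(("tray","board"),boxes,(.028,.009),(.042,.019)):
        m=np.zeros_like(ok);m[b:d,a:c]=1;m&=ok&(z>lo)&(z<hi)
        P=W[m];print(nm,len(P),np.median(P[:,2]),rect(P))
    a,b,c,d=boxes[1];m=np.zeros(ok.shape,np.uint8);m[b:d,a:c]=1
    m=(m>0)&ok&(z>.098)&(z<.112)
    k,lab,st,ce=cv2.connectedComponentsWithStats(m.astype(np.uint8))
    for i in range(1,k):
        P=W[lab==i]
        if len(P)>20:print("core",ce[i].round(1),len(P),((P.max(0)+P.min(0))/2).round(4),np.median(P,0).round(4),np.ptp(P,0).round(3))
E
```

```text
top table z -0.0005914391497500092
tray 1775 0.03473448366584177 (array([0.49480585, 0.19981961]), array([238.61495972,  64.63602448]), np.float32(-0.06395369))
board 4707 0.014263625348088567 (array([ 0.5087269 , -0.17423306]), array([259.67523193, 111.14356995]), np.float32(-0.22509767))
core [369.3 243. ] 188 [ 0.5287 -0.084   0.1031] [ 0.5287 -0.0833  0.1041] [0.023 0.024 0.008]
core [407.9 248.3] 192 [ 0.5152 -0.1438  0.1026] [ 0.5149 -0.1436  0.1039] [0.024 0.023 0.009]
core [446.8 253.6] 198 [ 0.5016 -0.2042  0.1027] [ 0.501  -0.2037  0.1037] [0.025 0.024 0.009]
core [486.  259.1] 200 [ 0.4868 -0.2642  0.1034] [ 0.4868 -0.2639  0.104 ] [0.023 0.025 0.01 ]
scene table z 0.0001508789131014075
tray 1332 0.033770145700389775 (array([0.49901474, 0.2003718 ]), array([242.59806824,  70.03376007]), np.float32(-0.07009439))
board 3690 0.014243355581931405 (array([ 0.45375058, -0.14152084]), array([296.63623047, 242.65522766]), np.float32(-0.23645571))
core [281.9 249.3] 143 [ 0.5335 -0.0842  0.1025] [ 0.5345 -0.0853  0.1041] [0.024 0.024 0.009]
core [246.7 259.5] 151 [ 0.5189 -0.1444  0.1026] [ 0.521  -0.1449  0.1035] [0.026 0.025 0.009]
core [209.7 270.2] 168 [ 0.5051 -0.2049  0.1024] [ 0.5063 -0.2056  0.1039] [0.026 0.024 0.009]
core [171.4 281.3] 175 [ 0.4894 -0.2645  0.1024] [ 0.4928 -0.2654  0.1037] [0.028 0.025 0.009]
```

Core tops read 0.104 m against the 0.105 expected. The board and tray sizes and the 62 mm spacing also match, so I'm fusing both views. I'll make a helper that turns a target into a tool-frame shift.

```bash
cat > go.py <<'E'
# usage: go.py x y z toolY_angle -> shift in tool axes (cm) and turn
import sys,numpy as np
from scipy.spatial.transform import Rotation as Ro
from plant import *
def go(x,y,z,a):
    s=state();q=s["tool_rot"];R=Ro.from_quat([q[1],q[2],q[3],q[0]])
    Y=np.array([np.cos(a),np.sin(a),0]);Z=np.array([0,0,-1.]);D=Ro.from_matrix(np.stack([np.cross(Y,Z),Y,Z],1))
    print("t",round(s["time"],2),"pos",s["tool_pos"].round(4),"shift",(R.inv().apply(np.array([x,y,z])-s["tool_pos"])*100).round(2),"turn",(R.inv()*D).as_rotvec().round(3),"F",s["contact_force"].round(1),"grip",round(s["grasp_force"],1),round(s["gripper_width"],3))
v=list(map(float,sys.argv[1:]))
for i in range(0,len(v),4):go(*v[i:i+4])
E
python3 go.py .488 -.2643 .2 -.228
```

```text
t 0.1 pos [ 0.1405 -0.6085  0.2442] shift [ 41.6  -25.71   4.48] turn [-2.000e-03 -1.000e-03 -1.116e+00] F [-0.6 -0.1 -0.1] grip 0.0 0.998
```

Request:
send_rows:
  steps:
    - {"translation":[3,-2,0.5],"delta_rot":[0,0,-0.08],"jaw":6}
    - {"translation":[7,-4.5,1],"delta_rot":[0,0,-0.2],"jaw":6}
    - {"translation":[11,-7,1.5],"delta_rot":[0,0,-0.32],"jaw":6}
    - {"translation":[15,-9.5,2],"delta_rot":[0,0,-0.44],"jaw":6}
    - {"translation":[19,-12,2.5],"delta_rot":[0,0,-0.56],"jaw":6}
    - {"translation":[23,-14.5,3],"delta_rot":[0,0,-0.68],"jaw":6}
    - {"translation":[27,-17,3],"delta_rot":[0,0,-0.8],"jaw":6}
    - {"translation":[30,-18.5,3],"delta_rot":[0,0,-0.9],"jaw":6}

```text
time: 0.9
tool_pos: [0.3924, -0.3586, 0.2145]
tool_rot: [-0.001, 0.844, 0.537, 0.0]
contact_force: [1.0, -0.6, -0.8]
gripper_width: 0.7
grasp_force: 0.0
```

```bash
python3 go.py .488 -.2643 .15 -.228
```

```text
t 0.9 pos [ 0.3924 -0.3586  0.2145] shift [12.59  4.66  6.46] turn [-0.001 -0.001 -0.21 ] F [ 1.  -0.6 -0.8] grip 0.0 0.7
```

Request:
send_rows:
  steps:
    - {"translation":[3,1.2,1],"delta_rot":[0,0,-0.06],"jaw":6}
    - {"translation":[6,2.4,2],"delta_rot":[0,0,-0.12],"jaw":6}
    - {"translation":[9,3.5,3],"delta_rot":[0,0,-0.18],"jaw":6}
    - {"translation":[11.5,4.3,4.5],"delta_rot":[0,0,-0.2],"jaw":6}
    - {"translation":[12.4,4.6,6],"delta_rot":[0,0,-0.21],"jaw":6}
    - {"translation":[12.4,4.6,6.4],"delta_rot":[0,0,-0.21],"jaw":6}
    - {"translation":[12.4,4.6,6.4],"delta_rot":[0,0,-0.21],"jaw":6}
    - {"translation":[12.4,4.6,6.4],"delta_rot":[0,0,-0.21],"jaw":6}

```text
time: 1.7
tool_pos: [0.4856, -0.27, 0.1517]
tool_rot: [0.0, 0.785, 0.619, -0.0]
contact_force: [0.7, 0.6, 0.2]
gripper_width: 0.702
grasp_force: 0.0
```

```bash
python3 go.py .488 -.2643 .078 -.228
```

```text
t 1.7 pos [ 0.4856 -0.27    0.1517] shift [0.62 0.09 7.37] turn [ 0.     0.    -0.007] F [0.7 0.6 0.2] grip 0.0 0.702
```

Request:
send_rows:
  steps:
    - {"translation":[0.6,0.1,0],"delta_rot":[0,0,0],"jaw":6}
    - {"translation":[0.6,0.1,1.5],"delta_rot":[0,0,0],"jaw":6}
    - {"translation":[0.6,0.1,3.5],"delta_rot":[0,0,0],"jaw":6}
    - {"translation":[0.6,0.1,5.5],"delta_rot":[0,0,0],"jaw":6}
    - {"translation":[0.6,0.1,7],"delta_rot":[0,0,0],"jaw":6}
    - {"translation":[0.6,0.1,7.4],"delta_rot":[0,0,0],"jaw":6}
    - {"translation":[0.6,0.1,7.4],"delta_rot":[0,0,0],"jaw":6}
    - {"translation":[0.6,0.1,7.4],"delta_rot":[0,0,0],"jaw":6}

```text
time: 2.5
tool_pos: [0.489, -0.2639, 0.0781]
tool_rot: [0.001, 0.785, 0.62, 0.0]
contact_force: [0.6, -0.4, 0.2]
gripper_width: 0.703
grasp_force: 0.0
```

```bash
python3 - <<'E'
from plant import *
import cv2
f=grab_frame("scene");cv2.imwrite("pics/s1.png",cv2.resize(f["pixels"][130:370,80:400],None,fx=2,fy=2))
E
python3 go.py .488 -.2643 .078 -.228
```

```text
t 2.55 pos [ 0.4891 -0.264   0.0785] shift [-0.06 -0.1   0.05] turn [ 0.002  0.001 -0.006] F [-0.7 -0.  -0.1] grip 0.0 0.701
```

View pics/s1.png

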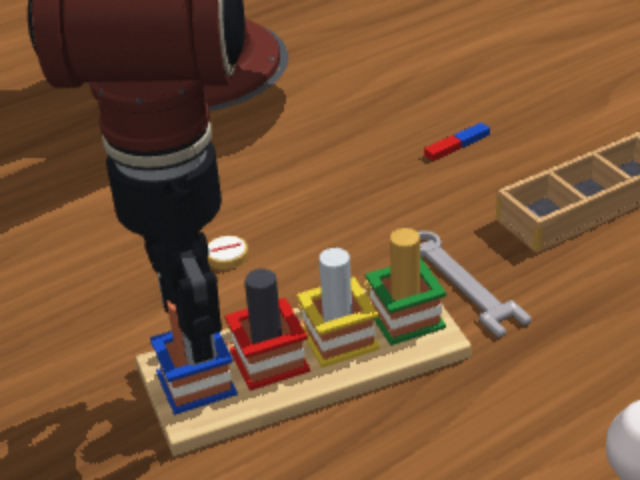

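The crop shows the fingers on either side of the copper core at (185,330), clear of the others. Closing now.

Request:
send_rows:
  steps:
    - {"translation":[0,0,0],"delta_rot":[0,0,0],"jaw":2}
    - {"translation":[0,0,0],"delta_rot":[0,0,0],"jaw":2}
    - {"translation":[0,0,0],"delta_rot":[0,0,0],"jaw":2}
    - {"translation":[0,0,0],"delta_rot":[0,0,0],"jaw":2}
    - {"translation":[0,0,0],"delta_rot":[0,0,0],"jaw":2}
    - {"translation":[0,0,-0.3],"delta_rot":[0,0,0],"jaw":2}
    - {"translation":[0,0,-1],"delta_rot":[0,0,0],"jaw":2}
    - {"translation":[0,0,-2],"delta_rot":[0,0,0],"jaw":2}

```text
time: 3.35
tool_pos: [0.4871, -0.2625, 0.096]
tool_rot: [-0.002, 0.785, 0.62, -0.001]
contact_force: [-0.0, -0.1, -3.6]
gripper_width: 0.276
grasp_force: 58.9
```

```bash
python3 go.py .488 -.2643 .2 -.228 .49 .113 .2 -.066
```

```text
t 3.35 pos [ 0.4871 -0.2625  0.096 ] shift [ -0.14   0.09 -10.4 ] turn [-0.004 -0.001 -0.006] F [-0.  -0.1 -3.6] grip 58.9 0.276
t 3.35 pos [ 0.4871 -0.2625  0.096 ] shift [ 36.61  -8.46 -10.32] turn [-0.004 -0.002 -0.168] F [-0.  -0.1 -3.6] grip 58.9 0.276
```

Request:
send_rows:
  steps:
    - {"translation":[0,0,-2],"delta_rot":[0,0,0],"jaw":2}
    - {"translation":[0,0,-4],"delta_rot":[0,0,0],"jaw":2}
    - {"translation":[0,0,-6],"delta_rot":[0,0,0],"jaw":2}
    - {"translation":[0,0,-8],"delta_rot":[0,0,0],"jaw":2}
    - {"translation":[1,-0.3,-10],"delta_rot":[0,0,0],"jaw":2}
    - {"translation":[3,-0.7,-10.5],"delta_rot":[0,0,-0.01],"jaw":2}
    - {"translation":[6,-1.4,-10.5],"delta_rot":[0,0,-0.03],"jaw":2}
    - {"translation":[9.5,-2.2,-10.5],"delta_rot":[0,0,-0.05],"jaw":2}

```text
time: 4.15
tool_pos: [0.4888, -0.1655, 0.2031]
tool_rot: [0.0, 0.769, 0.639, 0.0]
contact_force: [0.3, -0.2, -3.8]
gripper_width: 0.277
grasp_force: 59.1
```

Request:
send_rows:
  steps:
    - {"translation":[3.5,-0.6,0],"delta_rot":[0,0,-0.02],"jaw":2}
    - {"translation":[7,-1.2,0],"delta_rot":[0,0,-0.04],"jaw":2}
    - {"translation":[10.5,-1.8,0],"delta_rot":[0,0,-0.06],"jaw":2}
    - {"translation":[14,-2.4,0],"delta_rot":[0,0,-0.08],"jaw":2}
    - {"translation":[17.5,-3.1,0],"delta_rot":[0,0,-0.1],"jaw":2}
    - {"translation":[21,-3.7,0],"delta_rot":[0,0,-0.11],"jaw":2}
    - {"translation":[24,-4.2,0],"delta_rot":[0,0,-0.12],"jaw":2}
    - {"translation":[26,-4.6,0],"delta_rot":[0,0,-0.12],"jaw":2}

```text
time: 4.95
tool_pos: [0.4908, 0.1, 0.2025]
tool_rot: [-0.0, 0.729, 0.685, 0.0]
contact_force: [0.2, 0.1, -4.7]
gripper_width: 0.277
grasp_force: 59.1
```

```bash
python3 go.py .49 .113 .12 -.066
```

```text
t 4.95 pos [0.4908 0.1    0.2025] shift [ 1.29 -0.16  8.25] turn [-0.    -0.     0.004] F [ 0.2  0.1 -4.7] grip 59.1 0.277
```

Request:
send_rows:
  steps:
    - {"translation":[0.7,-0.1,0.7],"delta_rot":[0,0,0],"jaw":2}
    - {"translation":[1.1,-0.1,2],"delta_rot":[0,0,0],"jaw":2}
    - {"translation":[1.2,-0.1,4],"delta_rot":[0,0,0],"jaw":2}
    - {"translation":[1.2,-0.1,6],"delta_rot":[0,0,0],"jaw":2}
    - {"translation":[1.2,-0.1,7.5],"delta_rot":[0,0,0],"jaw":2}
    - {"translation":[1.2,-0.1,8.2],"delta_rot":[0,0,0],"jaw":2}
    - {"translation":[1.2,-0.1,8.2],"delta_rot":[0,0,0],"jaw":2}
    - {"translation":[1.2,-0.1,8.2],"delta_rot":[0,0,0],"jaw":2}

```text
time: 5.75
tool_pos: [0.4917, 0.1099, 0.1209]
tool_rot: [0.0, 0.73, 0.684, 0.0]
contact_force: [-0.1, -0.5, -3.3]
gripper_width: 0.277
grasp_force: 59.1
```

```bash
python3 - <<'E'
from plant import *
import cv2
f=grab_frame("scene");cv2.imwrite("pics/s2.png",cv2.resize(f["pixels"][100:300,260:500],None,fx=3,fy=3))
E
python3 go.py .49 .113 .0705 -.066
```

```text
t 5.8 pos [0.492  0.11   0.1214] shift [ 0.29 -0.23  5.09] turn [ 0.002 -0.     0.002] F [ 0.2  0.1 -3.6] grip 59.1 0.275
```

View pics/s2.png

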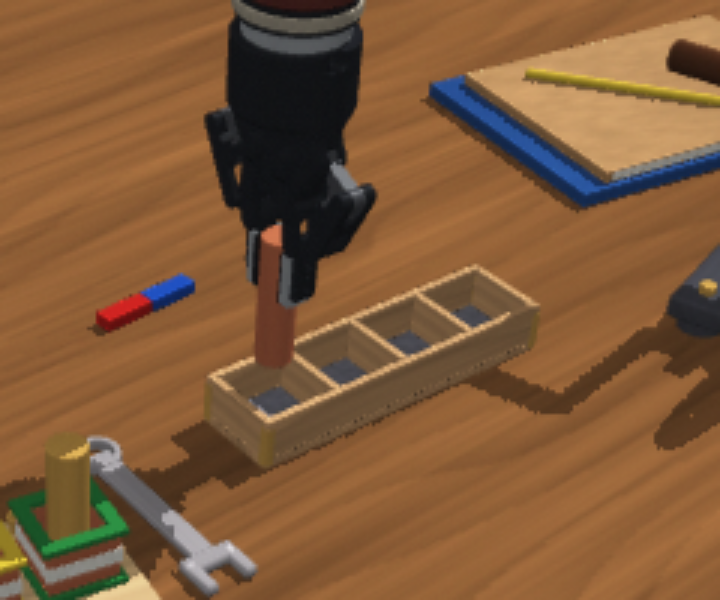

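The copper core is held upright over the rightmost compartment: its lower end is at (273,360) and that compartment's floor is at (273,400). Lowering it.

Request:
send_rows:
  steps:
    - {"translation":[0.3,-0.2,0.5],"delta_rot":[0,0,0],"jaw":2}
    - {"translation":[0.3,-0.2,1.5],"delta_rot":[0,0,0],"jaw":2}
    - {"translation":[0.3,-0.2,2.5],"delta_rot":[0,0,0],"jaw":2}
    - {"translation":[0.3,-0.2,3.5],"delta_rot":[0,0,0],"jaw":2}
    - {"translation":[0.3,-0.2,4.3],"delta_rot":[0,0,0],"jaw":2}
    - {"translation":[0.3,-0.2,4.8],"delta_rot":[0,0,0],"jaw":2}
    - {"translation":[0.3,-0.2,5],"delta_rot":[0,0,0],"jaw":2}
    - {"translation":[0.3,-0.2,5.1],"delta_rot":[0,0,0],"jaw":2}

```text
time: 6.6
tool_pos: [0.4894, 0.1132, 0.0692]
tool_rot: [-0.0, 0.729, 0.684, -0.0]
contact_force: [-1.2, -0.4, -2.1]
gripper_width: 0.275
grasp_force: 59.4
```

```bash
python3 go.py .49 .113 .0695 -.066
```

```text
t 6.6 pos [0.4894 0.1132 0.0692] shift [-0.02  0.06 -0.03] turn [-0.     0.     0.002] F [-1.2 -0.4 -2.1] grip 59.4 0.275
```

Request:
send_rows:
  steps:
    - {"translation":[0,0,0.1],"delta_rot":[0,0,0],"jaw":2}
    - {"translation":[0,0,0.1],"delta_rot":[0,0,0],"jaw":2.6}
    - {"translation":[0,0,0.1],"delta_rot":[0,0,0],"jaw":4}
    - {"translation":[0,0,0.1],"delta_rot":[0,0,0],"jaw":6}
    - {"translation":[0,0,0.1],"delta_rot":[0,0,0],"jaw":6}
    - {"translation":[0,0,0.1],"delta_rot":[0,0,0],"jaw":6}
    - {"translation":[0,0,-1],"delta_rot":[0,0,0],"jaw":6}
    - {"translation":[0,0,-3],"delta_rot":[0,0,0],"jaw":6}

```text
time: 7.4
tool_pos: [0.4881, 0.1132, 0.0986]
tool_rot: [-0.001, 0.729, 0.684, -0.001]
contact_force: [0.2, -0.8, -0.3]
gripper_width: 0.701
grasp_force: 0.0
```

```bash
python3 go.py .49 .113 .17 -.066 .503 -.2043 .17 -.228
```

```text
t 7.4 pos [0.4881 0.1132 0.0986] shift [-0.01  0.17 -7.14] turn [-0.003  0.     0.002] F [ 0.2 -0.8 -0.3] grip 0.0 0.701
t 7.4 pos [0.4881 0.1132 0.0986] shift [-31.59   3.5   -7.14] turn [-0.003  0.001  0.164] F [ 0.2 -0.8 -0.3] grip 0.0 0.701
```

Request:
send_rows:
  steps:
    - {"translation":[0,0,-2.5],"delta_rot":[0,0,0],"jaw":6}
    - {"translation":[0,0,-5.5],"delta_rot":[0,0,0],"jaw":6}
    - {"translation":[-2,0.2,-7.1],"delta_rot":[0,0,0.01],"jaw":6}
    - {"translation":[-5.5,0.6,-7.1],"delta_rot":[0,0,0.03],"jaw":6}
    - {"translation":[-9.5,1,-7.1],"delta_rot":[0,0,0.05],"jaw":6}
    - {"translation":[-13.5,1.5,-7.1],"delta_rot":[0,0,0.07],"jaw":6}
    - {"translation":[-17.5,1.9,-7.1],"delta_rot":[0,0,0.09],"jaw":6}
    - {"translation":[-21.5,2.4,-7.1],"delta_rot":[0,0,0.11],"jaw":6}

```text
time: 8.2
tool_pos: [0.4996, -0.1045, 0.1715]
tool_rot: [0.001, 0.766, 0.643, 0.0]
contact_force: [1.2, -0.3, -0.2]
gripper_width: 0.705
grasp_force: 0.0
```

Request:
send_rows:
  steps:
    - {"translation":[-3.5,0,0],"delta_rot":[0,0,0.02],"jaw":6}
    - {"translation":[-6.5,0,0],"delta_rot":[0,0,0.04],"jaw":6}
    - {"translation":[-8.5,0,0],"delta_rot":[0,0,0.05],"jaw":6}
    - {"translation":[-9.7,0,0.5],"delta_rot":[0,0,0.05],"jaw":6}
    - {"translation":[-10.1,0,1],"delta_rot":[0,0,0.05],"jaw":6}
    - {"translation":[-10.1,0,2],"delta_rot":[0,0,0.05],"jaw":6}
    - {"translation":[-10.1,0,2],"delta_rot":[0,0,0.05],"jaw":6}
    - {"translation":[-10.1,0,2],"delta_rot":[0,0,0.05],"jaw":6}

```text
time: 9.0
tool_pos: [0.4818, -0.2012, 0.1494]
tool_rot: [-0.001, 0.781, 0.624, -0.0]
contact_force: [0.9, 0.3, -0.6]
gripper_width: 0.703
grasp_force: 0.0
```

```bash
python3 go.py .503 -.2043 .078 -.228
```

```text
t 9.0 pos [ 0.4818 -0.2012  0.1494] shift [0.16 2.14 7.14] turn [-0.002 -0.001  0.005] F [ 0.9  0.3 -0.6] grip 0.0 0.703
```

Request:
send_rows:
  steps:
    - {"translation":[0.1,1.3,0],"delta_rot":[0,0,0],"jaw":6}
    - {"translation":[0.2,2.1,0],"delta_rot":[0,0,0],"jaw":6}
    - {"translation":[0.2,2.1,1.5],"delta_rot":[0,0,0],"jaw":6}
    - {"translation":[0.2,2.1,3.5],"delta_rot":[0,0,0],"jaw":6}
    - {"translation":[0.2,2.1,5.5],"delta_rot":[0,0,0],"jaw":6}
    - {"translation":[0.2,2.1,7],"delta_rot":[0,0,0],"jaw":6}
    - {"translation":[0.2,2.1,7.1],"delta_rot":[0,0,0],"jaw":6}
    - {"translation":[0.2,2.1,7.1],"delta_rot":[0,0,0],"jaw":6}

```text
time: 9.8
tool_pos: [0.5027, -0.2048, 0.0788]
tool_rot: [-0.001, 0.782, 0.624, -0.0]
contact_force: [0.6, 0.2, 0.2]
gripper_width: 0.706
grasp_force: 0.0
```

```bash
python3 go.py .503 -.2043 .078 -.228
```

```text
t 9.8 pos [ 0.5027 -0.2048  0.0788] shift [0.06 0.02 0.08] turn [-0.001 -0.     0.004] F [0.6 0.2 0.2] grip 0.0 0.706
```

Request:
send_rows:
  steps:
    - {"translation":[0,0,0.1],"delta_rot":[0,0,0],"jaw":2}
    - {"translation":[0,0,0.1],"delta_rot":[0,0,0],"jaw":2}
    - {"translation":[0,0,0.1],"delta_rot":[0,0,0],"jaw":2}
    - {"translation":[0,0,0.1],"delta_rot":[0,0,0],"jaw":2}
    - {"translation":[0,0,0.1],"delta_rot":[0,0,0],"jaw":2}
    - {"translation":[0,0,-0.3],"delta_rot":[0,0,0],"jaw":2}
    - {"translation":[0,0,-1],"delta_rot":[0,0,0],"jaw":2}
    - {"translation":[0,0,-2],"delta_rot":[0,0,0],"jaw":2}

```text
time: 10.6
tool_pos: [0.5021, -0.2044, 0.0985]
tool_rot: [-0.001, 0.782, 0.624, -0.0]
contact_force: [0.2, -0.4, -3.8]
gripper_width: 0.277
grasp_force: 58.9
```

```bash
python3 go.py .494 .171 .2 -.066
```

```text
t 10.6 pos [ 0.5021 -0.2044  0.0985] shift [ 36.44  -9.15 -10.1 ] turn [-0.002 -0.001 -0.158] F [ 0.2 -0.4 -3.8] grip 58.9 0.277
```

Request:
send_rows:
  steps:
    - {"translation":[0,0,-2],"delta_rot":[0,0,0],"jaw":2}
    - {"translation":[0,0,-4],"delta_rot":[0,0,0],"jaw":2}
    - {"translation":[0,0,-6],"delta_rot":[0,0,0],"jaw":2}
    - {"translation":[0,0,-8],"delta_rot":[0,0,0],"jaw":2}
    - {"translation":[1,-0.3,-10],"delta_rot":[0,0,0],"jaw":2}
    - {"translation":[3,-0.7,-10.2],"delta_rot":[0,0,-0.01],"jaw":2}
    - {"translation":[6,-1.4,-10.2],"delta_rot":[0,0,-0.03],"jaw":2}
    - {"translation":[9.5,-2.2,-10.2],"delta_rot":[0,0,-0.05],"jaw":2}

```text
time: 11.4
tool_pos: [0.5026, -0.1071, 0.2021]
tool_rot: [0.0, 0.766, 0.643, 0.0]
contact_force: [0.4, 1.3, -3.6]
gripper_width: 0.276
grasp_force: 59.2
```

Request:
send_rows:
  steps:
    - {"translation":[3.5,-0.6,0],"delta_rot":[0,0,-0.02],"jaw":2}
    - {"translation":[7,-1.2,0],"delta_rot":[0,0,-0.04],"jaw":2}
    - {"translation":[10.5,-1.8,0],"delta_rot":[0,0,-0.06],"jaw":2}
    - {"translation":[14,-2.4,0],"delta_rot":[0,0,-0.08],"jaw":2}
    - {"translation":[17.5,-3.1,0],"delta_rot":[0,0,-0.1],"jaw":2}
    - {"translation":[21,-3.7,0],"delta_rot":[0,0,-0.11],"jaw":2}
    - {"translation":[24,-4.2,0],"delta_rot":[0,0,-0.11],"jaw":2}
    - {"translation":[26,-4.6,0],"delta_rot":[0,0,-0.11],"jaw":2}

```text
time: 12.2
tool_pos: [0.5019, 0.1586, 0.2017]
tool_rot: [-0.0, 0.729, 0.685, 0.0]
contact_force: [0.2, -1.3, -3.3]
gripper_width: 0.271
grasp_force: 59.2
```

```bash
python3 go.py .494 .171 .12 -.066
```

```text
t 12.2 pos [0.5019 0.1586 0.2017] shift [ 1.19 -0.87  8.17] turn [ 0.    -0.001  0.004] F [ 0.2 -1.3 -3.3] grip 59.2 0.271
```

Request:
send_rows:
  steps:
    - {"translation":[0.8,-0.5,0.7],"delta_rot":[0,0,0],"jaw":2}
    - {"translation":[1.3,-0.9,2],"delta_rot":[0,0,0],"jaw":2}
    - {"translation":[1.3,-0.9,4],"delta_rot":[0,0,0],"jaw":2}
    - {"translation":[1.3,-0.9,6],"delta_rot":[0,0,0],"jaw":2}
    - {"translation":[1.3,-0.9,7.5],"delta_rot":[0,0,0],"jaw":2}
    - {"translation":[1.3,-0.9,8.1],"delta_rot":[0,0,0],"jaw":2}
    - {"translation":[1.3,-0.9,8.1],"delta_rot":[0,0,0],"jaw":2}
    - {"translation":[1.3,-0.9,8.1],"delta_rot":[0,0,0],"jaw":2}

```text
time: 13.0
tool_pos: [0.4947, 0.1699, 0.121]
tool_rot: [0.0, 0.73, 0.684, 0.0]
contact_force: [-0.1, -0.8, -2.7]
gripper_width: 0.278
grasp_force: 59.2
```

```bash
python3 go.py .494 .171 .0695 -.066
```

```text
t 13.0 pos [0.4947 0.1699 0.121 ] shift [ 0.1  -0.09  5.15] turn [ 0.001 -0.     0.002] F [-0.1 -0.8 -2.7] grip 59.2 0.278
```

Request:
send_rows:
  steps:
    - {"translation":[0.1,-0.1,0.5],"delta_rot":[0,0,0],"jaw":2}
    - {"translation":[0.1,-0.1,1.5],"delta_rot":[0,0,0],"jaw":2}
    - {"translation":[0.1,-0.1,2.5],"delta_rot":[0,0,0],"jaw":2}
    - {"translation":[0.1,-0.1,3.5],"delta_rot":[0,0,0],"jaw":2}
    - {"translation":[0.1,-0.1,4.3],"delta_rot":[0,0,0],"jaw":2}
    - {"translation":[0.1,-0.1,4.8],"delta_rot":[0,0,0],"jaw":2}
    - {"translation":[0.1,-0.1,5],"delta_rot":[0,0,0],"jaw":2}
    - {"translation":[0.1,-0.1,5.1],"delta_rot":[0,0,0],"jaw":2}

```text
time: 13.8
tool_pos: [0.4929, 0.1712, 0.0706]
tool_rot: [-0.001, 0.729, 0.684, -0.001]
contact_force: [-7.9, -1.6, 10.7]
gripper_width: 0.278
grasp_force: 60.9
```

```bash
python3 go.py .494 .171 .0695 -.066
```

```text
t 13.8 pos [0.4929 0.1712 0.0706] shift [-0.01  0.11  0.1 ] turn [-0.003  0.001  0.002] F [-7.9 -1.6 10.7] grip 60.9 0.278
```

Contact is within 1 mm of the expected height, so it's on the floor. Releasing.

Request:
send_rows:
  steps:
    - {"translation":[0,0,0],"delta_rot":[0,0,0],"jaw":2}
    - {"translation":[0,0,0],"delta_rot":[0,0,0],"jaw":2.6}
    - {"translation":[0,0,0],"delta_rot":[0,0,0],"jaw":4}
    - {"translation":[0,0,0],"delta_rot":[0,0,0],"jaw":6}
    - {"translation":[0,0,0],"delta_rot":[0,0,0],"jaw":6}
    - {"translation":[0,0,0],"delta_rot":[0,0,0],"jaw":6}
    - {"translation":[0,0,-1],"delta_rot":[0,0,0],"jaw":6}
    - {"translation":[0,0,-3],"delta_rot":[0,0,0],"jaw":6}

```text
time: 14.6
tool_pos: [0.4919, 0.1709, 0.0983]
tool_rot: [-0.001, 0.729, 0.684, -0.002]
contact_force: [-0.3, 0.7, -0.2]
gripper_width: 0.703
grasp_force: 0.0
```

```bash
python3 - <<'E'
from plant import *
import cv2
f=grab_frame("scene");cv2.imwrite("pics/s3.png",cv2.resize(f["pixels"][100:300,260:500],None,fx=3,fy=3))
E
python3 go.py .517 -.144 .17 -.228
```

```text
t 14.65 pos [0.495  0.1715 0.1033] shift [-31.34   4.24  -6.69] turn [ 0.004 -0.002  0.164] F [2.5 1.2 2.1] grip 0.0 0.703
```

View pics/s3.png

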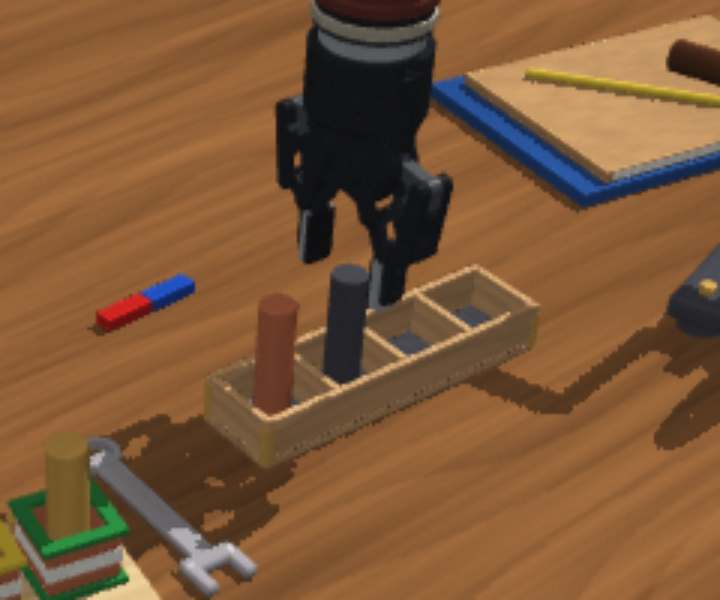

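Copper (275,350) and iron (345,325) stand upright in the first two compartments from the right. Next is aluminium.

Request:
send_rows:
  steps:
    - {"translation":[0,0,-2.5],"delta_rot":[0,0,0],"jaw":6}
    - {"translation":[0,0,-5.5],"delta_rot":[0,0,0],"jaw":6}
    - {"translation":[-2,0.3,-6.7],"delta_rot":[0,0,0.01],"jaw":6}
    - {"translation":[-5.5,0.7,-6.7],"delta_rot":[0,0,0.03],"jaw":6}
    - {"translation":[-9.5,1.3,-6.7],"delta_rot":[0,0,0.05],"jaw":6}
    - {"translation":[-13.5,1.8,-6.7],"delta_rot":[0,0,0.07],"jaw":6}
    - {"translation":[-17.5,2.4,-6.7],"delta_rot":[0,0,0.09],"jaw":6}
    - {"translation":[-21.5,2.9,-6.7],"delta_rot":[0,0,0.11],"jaw":6}

```text
time: 15.45
tool_pos: [0.5087, -0.0469, 0.167]
tool_rot: [0.001, 0.766, 0.643, 0.001]
contact_force: [0.5, -0.1, 0.5]
gripper_width: 0.702
grasp_force: 0.0
```

Request:
send_rows:
  steps:
    - {"translation":[-3.5,1,0],"delta_rot":[0,0,0.02],"jaw":6}
    - {"translation":[-6.5,1.8,0],"delta_rot":[0,0,0.04],"jaw":6}
    - {"translation":[-8.5,2.2,0],"delta_rot":[0,0,0.05],"jaw":6}
    - {"translation":[-9.5,2.4,0.5],"delta_rot":[0,0,0.05],"jaw":6}
    - {"translation":[-9.8,2.4,1],"delta_rot":[0,0,0.05],"jaw":6}
    - {"translation":[-9.8,2.4,2],"delta_rot":[0,0,0.05],"jaw":6}
    - {"translation":[-9.8,2.4,2],"delta_rot":[0,0,0.05],"jaw":6}
    - {"translation":[-9.8,2.4,2],"delta_rot":[0,0,0.05],"jaw":6}

```text
time: 16.25
tool_pos: [0.5147, -0.1448, 0.1454]
tool_rot: [-0.001, 0.781, 0.624, -0.0]
contact_force: [-0.6, 0.6, 0.0]
gripper_width: 0.702
grasp_force: 0.0
```

```bash
python3 go.py .517 -.144 .078 -.228
```

```text
t 16.25 pos [ 0.5147 -0.1448  0.1454] shift [0.13 0.22 6.74] turn [-0.002 -0.     0.005] F [-0.6  0.6  0. ] grip 0.0 0.702
```

Request:
send_rows:
  steps:
    - {"translation":[0.1,0.2,0],"delta_rot":[0,0,0],"jaw":6}
    - {"translation":[0.1,0.2,1],"delta_rot":[0,0,0],"jaw":6}
    - {"translation":[0.1,0.2,2.5],"delta_rot":[0,0,0],"jaw":6}
    - {"translation":[0.1,0.2,4.5],"delta_rot":[0,0,0],"jaw":6}
    - {"translation":[0.1,0.2,6],"delta_rot":[0,0,0],"jaw":6}
    - {"translation":[0.1,0.2,6.7],"delta_rot":[0,0,0],"jaw":6}
    - {"translation":[0.1,0.2,6.7],"delta_rot":[0,0,0],"jaw":6}
    - {"translation":[0.1,0.2,6.7],"delta_rot":[0,0,0],"jaw":6}

```text
time: 17.05
tool_pos: [0.5176, -0.1456, 0.0795]
tool_rot: [0.0, 0.782, 0.624, 0.0]
contact_force: [0.2, -1.0, 0.4]
gripper_width: 0.699
grasp_force: 0.0
```

Request:
send_rows:
  steps:
    - {"translation":[0,0,0],"delta_rot":[0,0,0],"jaw":2}
    - {"translation":[0,0,0],"delta_rot":[0,0,0],"jaw":2}
    - {"translation":[0,0,0],"delta_rot":[0,0,0],"jaw":2}
    - {"translation":[0,0,0],"delta_rot":[0,0,0],"jaw":2}
    - {"translation":[0,0,0],"delta_rot":[0,0,0],"jaw":2}
    - {"translation":[0,0,-0.3],"delta_rot":[0,0,0],"jaw":2}
    - {"translation":[0,0,-1],"delta_rot":[0,0,0],"jaw":2}
    - {"translation":[0,0,-2],"delta_rot":[0,0,0],"jaw":2}

```text
time: 17.85
tool_pos: [0.5165, -0.1451, 0.0988]
tool_rot: [-0.001, 0.782, 0.624, -0.001]
contact_force: [-0.1, -0.5, -1.0]
gripper_width: 0.28
grasp_force: 58.8
```

```bash
python3 go.py .498 .229 .2 -.066
```

```text
t 17.85 pos [ 0.5165 -0.1451  0.0988] shift [ 36.07 -10.13 -10.09] turn [-0.002 -0.001 -0.158] F [-0.1 -0.5 -1. ] grip 58.8 0.28
```

Request:
send_rows:
  steps:
    - {"translation":[0,0,-2],"delta_rot":[0,0,0],"jaw":2}
    - {"translation":[0,0,-4],"delta_rot":[0,0,0],"jaw":2}
    - {"translation":[0,0,-6],"delta_rot":[0,0,0],"jaw":2}
    - {"translation":[0,0,-8],"delta_rot":[0,0,0],"jaw":2}
    - {"translation":[1,-0.3,-10],"delta_rot":[0,0,0],"jaw":2}
    - {"translation":[3,-0.8,-10.2],"delta_rot":[0,0,-0.01],"jaw":2}
    - {"translation":[6,-1.7,-10.2],"delta_rot":[0,0,-0.03],"jaw":2}
    - {"translation":[9.5,-2.7,-10.2],"delta_rot":[0,0,-0.05],"jaw":2}

```text
time: 18.65
tool_pos: [0.5121, -0.0464, 0.2023]
tool_rot: [0.001, 0.766, 0.643, 0.0]
contact_force: [0.7, -0.4, -0.8]
gripper_width: 0.275
grasp_force: 58.8
```

Request:
send_rows:
  steps:
    - {"translation":[3.5,-0.8,0],"delta_rot":[0,0,-0.02],"jaw":2}
    - {"translation":[7,-1.6,0],"delta_rot":[0,0,-0.04],"jaw":2}
    - {"translation":[10.5,-2.4,0],"delta_rot":[0,0,-0.06],"jaw":2}
    - {"translation":[14,-3.2,0],"delta_rot":[0,0,-0.08],"jaw":2}
    - {"translation":[17.5,-4,0],"delta_rot":[0,0,-0.1],"jaw":2}
    - {"translation":[21,-4.8,0],"delta_rot":[0,0,-0.11],"jaw":2}
    - {"translation":[24,-5.5,0],"delta_rot":[0,0,-0.11],"jaw":2}
    - {"translation":[26,-6,0],"delta_rot":[0,0,-0.11],"jaw":2}

```text
time: 19.45
tool_pos: [0.4976, 0.2217, 0.2019]
tool_rot: [-0.0, 0.729, 0.685, 0.0]
contact_force: [0.8, -0.2, -0.2]
gripper_width: 0.275
grasp_force: 58.8
```

```bash
python3 go.py .498 .229 .12 -.066
```

```text
t 19.45 pos [0.4976 0.2217 0.2019] shift [ 0.73 -0.    8.19] turn [ 0.    -0.001  0.004] F [ 0.8 -0.2 -0.2] grip 58.8 0.275
```

Request:
send_rows:
  steps:
    - {"translation":[0.5,0,0.7],"delta_rot":[0,0,0],"jaw":2}
    - {"translation":[0.8,0,2],"delta_rot":[0,0,0],"jaw":2}
    - {"translation":[0.8,0,4],"delta_rot":[0,0,0],"jaw":2}
    - {"translation":[0.8,0,6],"delta_rot":[0,0,0],"jaw":2}
    - {"translation":[0.8,0,7.5],"delta_rot":[0,0,0],"jaw":2}
    - {"translation":[0.8,0,8.1],"delta_rot":[0,0,0],"jaw":2}
    - {"translation":[0.8,0,8.1],"delta_rot":[0,0,0],"jaw":2}
    - {"translation":[0.8,0,8.1],"delta_rot":[0,0,0],"jaw":2}

```text
time: 20.25
tool_pos: [0.4991, 0.2275, 0.121]
tool_rot: [0.0, 0.73, 0.684, 0.0]
contact_force: [0.5, -1.4, -1.2]
gripper_width: 0.275
grasp_force: 58.8
```

```bash
python3 go.py .498 .229 .0705 -.066
```

```text
t 20.25 pos [0.4991 0.2275 0.121 ] shift [ 0.14 -0.12  5.05] turn [ 0.001 -0.     0.002] F [ 0.5 -1.4 -1.2] grip 58.8 0.275
```

Request:
send_rows:
  steps:
    - {"translation":[0.1,-0.1,0.5],"delta_rot":[0,0,0],"jaw":2}
    - {"translation":[0.1,-0.1,1.5],"delta_rot":[0,0,0],"jaw":2}
    - {"translation":[0.1,-0.1,2.5],"delta_rot":[0,0,0],"jaw":2}
    - {"translation":[0.1,-0.1,3.5],"delta_rot":[0,0,0],"jaw":2}
    - {"translation":[0.1,-0.1,4.3],"delta_rot":[0,0,0],"jaw":2}
    - {"translation":[0.1,-0.1,4.7],"delta_rot":[0,0,0],"jaw":2}
    - {"translation":[0.1,-0.1,4.9],"delta_rot":[0,0,0],"jaw":2}
    - {"translation":[0.1,-0.1,5],"delta_rot":[0,0,0],"jaw":2}

```text
time: 21.05
tool_pos: [0.4971, 0.2287, 0.0714]
tool_rot: [-0.001, 0.729, 0.684, -0.001]
contact_force: [-6.3, -1.4, 10.6]
gripper_width: 0.276
grasp_force: 60.4
```

```bash
python3 go.py .498 .229 .0702 -.066
```

```text
t 21.05 pos [0.4971 0.2287 0.0714] shift [0.03 0.09 0.12] turn [-0.003  0.001  0.002] F [-6.3 -1.4 10.6] grip 60.4 0.276
```

On the floor. Releasing, then returning for the brass core.

Request:
send_rows:
  steps:
    - {"translation":[0,0,0],"delta_rot":[0,0,0],"jaw":2}
    - {"translation":[0,0,0],"delta_rot":[0,0,0],"jaw":2.6}
    - {"translation":[0,0,0],"delta_rot":[0,0,0],"jaw":4}
    - {"translation":[0,0,0],"delta_rot":[0,0,0],"jaw":6}
    - {"translation":[0,0,0],"delta_rot":[0,0,0],"jaw":6}
    - {"translation":[0,0,0],"delta_rot":[0,0,0],"jaw":6}
    - {"translation":[0,0,-1],"delta_rot":[0,0,0],"jaw":6}
    - {"translation":[0,0,-3],"delta_rot":[0,0,0],"jaw":6}

```text
time: 21.85
tool_pos: [0.4962, 0.2283, 0.0992]
tool_rot: [-0.001, 0.729, 0.684, -0.002]
contact_force: [-0.8, 0.4, 0.7]
gripper_width: 0.704
grasp_force: 0.0
```

```bash
python3 go.py .5305 -.0842 .17 -.228
```

```text
t 21.85 pos [0.4962 0.2283 0.0992] shift [-30.98   5.39  -7.05] turn [-0.004  0.002  0.164] F [-0.8  0.4  0.7] grip 0.0 0.704
```

Request:
send_rows:
  steps:
    - {"translation":[0,0,-2.5],"delta_rot":[0,0,0],"jaw":6}
    - {"translation":[0,0,-5.5],"delta_rot":[0,0,0],"jaw":6}
    - {"translation":[-2,0.3,-7],"delta_rot":[0,0,0.01],"jaw":6}
    - {"translation":[-5.5,1,-7],"delta_rot":[0,0,0.03],"jaw":6}
    - {"translation":[-9.5,1.7,-7],"delta_rot":[0,0,0.05],"jaw":6}
    - {"translation":[-13.5,2.4,-7],"delta_rot":[0,0,0.07],"jaw":6}
    - {"translation":[-17.5,3,-7],"delta_rot":[0,0,0.09],"jaw":6}
    - {"translation":[-21.5,3.8,-7],"delta_rot":[0,0,0.11],"jaw":6}

```text
time: 22.65
tool_pos: [0.5218, 0.0102, 0.1713]
tool_rot: [0.0, 0.766, 0.643, 0.0]
contact_force: [1.1, 0.1, 0.5]
gripper_width: 0.7
grasp_force: 0.0
```

Request:
send_rows:
  steps:
    - {"translation":[-3.5,1,0],"delta_rot":[0,0,0.02],"jaw":6}
    - {"translation":[-6.5,1.8,0],"delta_rot":[0,0,0.04],"jaw":6}
    - {"translation":[-8.5,2.3,0],"delta_rot":[0,0,0.05],"jaw":6}
    - {"translation":[-9.2,2.5,0.5],"delta_rot":[0,0,0.05],"jaw":6}
    - {"translation":[-9.4,2.5,1],"delta_rot":[0,0,0.05],"jaw":6}
    - {"translation":[-9.4,2.5,2],"delta_rot":[0,0,0.05],"jaw":6}
    - {"translation":[-9.4,2.5,2],"delta_rot":[0,0,0.05],"jaw":6}
    - {"translation":[-9.4,2.5,2],"delta_rot":[0,0,0.05],"jaw":6}

```text
time: 23.45
tool_pos: [0.5296, -0.0841, 0.1495]
tool_rot: [-0.001, 0.781, 0.624, -0.0]
contact_force: [-0.4, 0.7, 0.6]
gripper_width: 0.701
grasp_force: 0.0
```

```bash
python3 go.py .5305 -.0842 .078 -.228
```

```text
t 23.45 pos [ 0.5296 -0.0841  0.1495] shift [0.01 0.1  7.15] turn [-0.002 -0.     0.005] F [-0.4  0.7  0.6] grip 0.0 0.701
```

Request:
send_rows:
  steps:
    - {"translation":[0,0.1,0.5],"delta_rot":[0,0,0],"jaw":6}
    - {"translation":[0,0.1,1.5],"delta_rot":[0,0,0],"jaw":6}
    - {"translation":[0,0.1,3],"delta_rot":[0,0,0],"jaw":6}
    - {"translation":[0,0.1,5],"delta_rot":[0,0,0],"jaw":6}
    - {"translation":[0,0.1,6.5],"delta_rot":[0,0,0],"jaw":6}
    - {"translation":[0,0.1,7.1],"delta_rot":[0,0,0],"jaw":6}
    - {"translation":[0,0.1,7.1],"delta_rot":[0,0,0],"jaw":6}
    - {"translation":[0,0.1,7.1],"delta_rot":[0,0,0],"jaw":6}

```text
time: 24.25
tool_pos: [0.5314, -0.0855, 0.0797]
tool_rot: [0.0, 0.782, 0.624, 0.0]
contact_force: [0.1, 0.1, 0.1]
gripper_width: 0.702
grasp_force: 0.0
```

Request:
send_rows:
  steps:
    - {"translation":[0,0,0],"delta_rot":[0,0,0],"jaw":2}
    - {"translation":[0,0,0],"delta_rot":[0,0,0],"jaw":2}
    - {"translation":[0,0,0],"delta_rot":[0,0,0],"jaw":2}
    - {"translation":[0,0,0],"delta_rot":[0,0,0],"jaw":2}
    - {"translation":[0,0,0],"delta_rot":[0,0,0],"jaw":2}
    - {"translation":[0,0,-0.3],"delta_rot":[0,0,0],"jaw":2}
    - {"translation":[0,0,-1],"delta_rot":[0,0,0],"jaw":2}
    - {"translation":[0,0,-2],"delta_rot":[0,0,0],"jaw":2}

```text
time: 25.05
tool_pos: [0.53, -0.0851, 0.0985]
tool_rot: [-0.001, 0.782, 0.624, -0.001]
contact_force: [-0.1, 0.0, -3.5]
gripper_width: 0.275
grasp_force: 58.9
```

```bash
python3 go.py .5017 .2868 .2 -.066
```

```text
t 25.05 pos [ 0.53   -0.0851  0.0985] shift [ 35.63 -11.05 -10.12] turn [-0.003 -0.    -0.158] F [-0.1  0.  -3.5] grip 58.9 0.275
```

Request:
send_rows:
  steps:
    - {"translation":[0,0,-2],"delta_rot":[0,0,0],"jaw":2}
    - {"translation":[0,0,-4],"delta_rot":[0,0,0],"jaw":2}
    - {"translation":[0,0,-6],"delta_rot":[0,0,0],"jaw":2}
    - {"translation":[0,0,-8],"delta_rot":[0,0,0],"jaw":2}
    - {"translation":[1,-0.3,-10],"delta_rot":[0,0,0],"jaw":2}
    - {"translation":[3,-0.9,-10.2],"delta_rot":[0,0,-0.01],"jaw":2}
    - {"translation":[6,-1.9,-10.2],"delta_rot":[0,0,-0.03],"jaw":2}
    - {"translation":[9.5,-2.9,-10.2],"delta_rot":[0,0,-0.05],"jaw":2}

```text
time: 25.85
tool_pos: [0.5238, 0.0141, 0.2022]
tool_rot: [0.0, 0.766, 0.643, 0.0]
contact_force: [1.0, 1.1, -3.4]
gripper_width: 0.277
grasp_force: 59.1
```

Request:
send_rows:
  steps:
    - {"translation":[3.5,-0.9,0],"delta_rot":[0,0,-0.02],"jaw":2}
    - {"translation":[7,-1.8,0],"delta_rot":[0,0,-0.04],"jaw":2}
    - {"translation":[10.5,-2.7,0],"delta_rot":[0,0,-0.06],"jaw":2}
    - {"translation":[14,-3.6,0],"delta_rot":[0,0,-0.08],"jaw":2}
    - {"translation":[17.5,-4.5,0],"delta_rot":[0,0,-0.1],"jaw":2}
    - {"translation":[21,-5.4,0],"delta_rot":[0,0,-0.11],"jaw":2}
    - {"translation":[24,-6.2,0],"delta_rot":[0,0,-0.11],"jaw":2}
    - {"translation":[25.5,-6.6,0],"delta_rot":[0,0,-0.11],"jaw":2}

```text
time: 26.65
tool_pos: [0.5024, 0.2785, 0.2017]
tool_rot: [-0.0, 0.729, 0.685, 0.0]
contact_force: [-0.0, -0.5, -1.9]
gripper_width: 0.276
grasp_force: 59.1
```

```bash
python3 go.py .5017 .2868 .12 -.066
```

```text
t 26.65 pos [0.5024 0.2785 0.2017] shift [ 0.82 -0.12  8.17] turn [ 0.    -0.001  0.004] F [-0.  -0.5 -1.9] grip 59.1 0.276
```

Request:
send_rows:
  steps:
    - {"translation":[0.5,-0.1,0.7],"delta_rot":[0,0,0],"jaw":2}
    - {"translation":[0.9,-0.2,2],"delta_rot":[0,0,0],"jaw":2}
    - {"translation":[0.9,-0.2,4],"delta_rot":[0,0,0],"jaw":2}
    - {"translation":[0.9,-0.2,6],"delta_rot":[0,0,0],"jaw":2}
    - {"translation":[0.9,-0.2,7.5],"delta_rot":[0,0,0],"jaw":2}
    - {"translation":[0.9,-0.2,8.1],"delta_rot":[0,0,0],"jaw":2}
    - {"translation":[0.9,-0.2,8.1],"delta_rot":[0,0,0],"jaw":2}
    - {"translation":[0.9,-0.2,8.1],"delta_rot":[0,0,0],"jaw":2}

```text
time: 27.45
tool_pos: [0.5022, 0.2852, 0.121]
tool_rot: [0.0, 0.73, 0.684, 0.001]
contact_force: [0.9, 0.7, -2.5]
gripper_width: 0.274
grasp_force: 59.1
```

```bash
python3 go.py .5017 .2868 .0705 -.066
```

```text
t 27.45 pos [0.5022 0.2852 0.121 ] shift [ 0.15 -0.07  5.05] turn [ 0.001 -0.     0.002] F [ 0.9  0.7 -2.5] grip 59.1 0.274
```

Request:
send_rows:
  steps:
    - {"translation":[0.1,-0.1,0.5],"delta_rot":[0,0,0],"jaw":2}
    - {"translation":[0.1,-0.1,1.5],"delta_rot":[0,0,0],"jaw":2}
    - {"translation":[0.1,-0.1,2.5],"delta_rot":[0,0,0],"jaw":2}
    - {"translation":[0.1,-0.1,3.5],"delta_rot":[0,0,0],"jaw":2}
    - {"translation":[0.1,-0.1,4.3],"delta_rot":[0,0,0],"jaw":2}
    - {"translation":[0.1,-0.1,4.7],"delta_rot":[0,0,0],"jaw":2}
    - {"translation":[0.1,-0.1,4.9],"delta_rot":[0,0,0],"jaw":2}
    - {"translation":[0.1,-0.1,5],"delta_rot":[0,0,0],"jaw":2}

```text
time: 28.25
tool_pos: [0.5002, 0.2864, 0.0714]
tool_rot: [-0.001, 0.729, 0.684, -0.001]
contact_force: [-6.5, -2.0, 9.4]
gripper_width: 0.274
grasp_force: 60.6
```

```bash
python3 go.py .5017 .2868 .0702 -.066
```

```text
t 28.25 pos [0.5002 0.2864 0.0714] shift [0.05 0.14 0.12] turn [-0.002  0.001  0.002] F [-6.5 -2.   9.4] grip 60.6 0.274
```

Request:
send_rows:
  steps:
    - {"translation":[0,0,0],"delta_rot":[0,0,0],"jaw":2}
    - {"translation":[0,0,0],"delta_rot":[0,0,0],"jaw":2.6}
    - {"translation":[0,0,0],"delta_rot":[0,0,0],"jaw":4}
    - {"translation":[0,0,0],"delta_rot":[0,0,0],"jaw":6}
    - {"translation":[0,0,0],"delta_rot":[0,0,0],"jaw":6}
    - {"translation":[0,0,0],"delta_rot":[0,0,0],"jaw":6}
    - {"translation":[0,0,-1],"delta_rot":[0,0,0],"jaw":6}
    - {"translation":[0,0,-3],"delta_rot":[0,0,0],"jaw":6}

```text
time: 29.05
tool_pos: [0.4994, 0.2859, 0.0991]
tool_rot: [-0.001, 0.729, 0.684, -0.002]
contact_force: [-0.5, 0.2, -0.1]
gripper_width: 0.697
grasp_force: 0.0
```

Request:
send_rows:
  steps:
    - {"translation":[0,0,-2.5],"delta_rot":[0,0,0],"jaw":6}
    - {"translation":[0,0,-5],"delta_rot":[0,0,0],"jaw":6}
    - {"translation":[0,0,-7.5],"delta_rot":[0,0,0],"jaw":6}
    - {"translation":[-3,0,-10],"delta_rot":[0,0,0],"jaw":6}
    - {"translation":[-7,0,-10],"delta_rot":[0,0,0],"jaw":6}
    - {"translation":[-11,0,-10],"delta_rot":[0,0,0],"jaw":6}
    - {"translation":[-15,0,-10],"delta_rot":[0,0,0],"jaw":6}
    - {"translation":[-19,0,-10],"delta_rot":[0,0,0],"jaw":6}

```text
time: 29.85
tool_pos: [0.4884, 0.0954, 0.2014]
tool_rot: [0.001, 0.729, 0.684, 0.001]
contact_force: [1.9, -0.3, 0.1]
gripper_width: 0.699
grasp_force: 0.0
```

Request:
send_rows:
  steps:
    - {"translation":[-4,0,0],"delta_rot":[0,0,0],"jaw":6}
    - {"translation":[-8,0,0],"delta_rot":[0,0,0],"jaw":6}
    - {"translation":[-12,0,0],"delta_rot":[0,0,0],"jaw":6}
    - {"translation":[-15,0,0],"delta_rot":[0,0,0],"jaw":6}
    - {"translation":[-16,0,0],"delta_rot":[0,0,0],"jaw":6}
    - {"translation":[-16,0,0],"delta_rot":[0,0,0],"jaw":6}
    - {"translation":[-16,0,0],"delta_rot":[0,0,0],"jaw":6}
    - {"translation":[-16,0,0],"delta_rot":[0,0,0],"jaw":6}

```text
time: 30.65
tool_pos: [0.4784, -0.0617, 0.2004]
tool_rot: [-0.0, 0.729, 0.685, 0.0]
contact_force: [-0.3, 0.1, 0.1]
gripper_width: 0.701
grasp_force: 0.0
```

```bash
python3 - <<'E'
from plant import *
from h import *
f=grab_frame("top");W=world(f);z=W[...,2]
m=((z>.075)&(z<.11)&(W[...,1]>.05)&(W[...,1]<.35)&(W[...,0]>.4)&(W[...,0]<.6)).astype(np.uint8)
k,lab,st,ce=cv2.connectedComponentsWithStats(m)
c,s=np.cos(-.066),np.sin(-.066)
for i in range(1,k):
    P=W[(lab==i)];P=P[P[:,2]>P[:,2].max()-.012]
    if len(P)>20:
        p=(P.max(0)+P.min(0))/2;d=p[:2]-[.496,.2];print(ce[i].round(),np.median(P[:,2]).round(3),"tray xy",(c*d[0]+s*d[1]).round(3),(-s*d[0]+c*d[1]).round(3))
im=np.hstack([cv2.resize(f["pixels"][230:330,110:310],None,fx=2,fy=4)[:, :],cv2.resize(grab_frame("scene")["pixels"][130:270,300:460],(400,400))])
cv2.imwrite("pics/end.png",im)
E
```

```text
[249. 281.] 0.095 tray xy -0.003 -0.088
[175. 283.] 0.095 tray xy -0.003 0.029
[211. 283.] 0.095 tray xy -0.004 -0.029
[138. 284.] 0.095 tray xy -0.003 0.088
```

View pics/end.png

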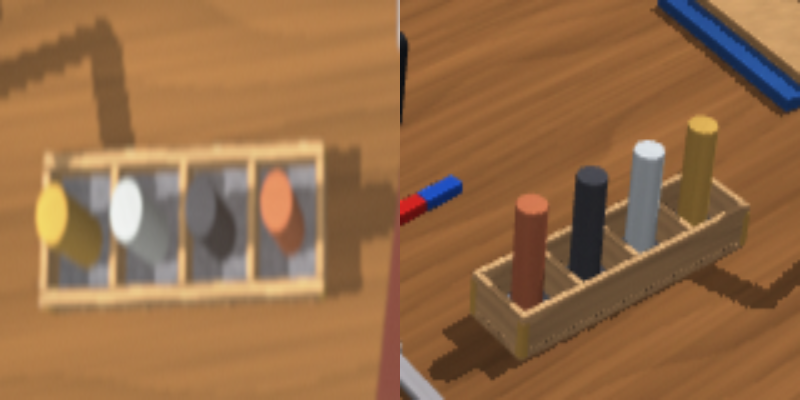

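All four stand upright and centred (left panel, tops at (52,215) brass, (127,210) aluminium, (203,207) iron, (277,200) copper), with their tops at 0.095 m. Handing in.

```bash
python3 -c "
from plant import *
print(job_done())"
```

```text
the job is handed in; nothing more can be done
None
```

All four cores stand upright in the tray in the coil order (left to right: brass, aluminium, iron, copper), checked by camera and handed in after about 31 s; no verdict came back.

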